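# Load the pattern cartridge into the craft cutter

### The job

Load the orange pattern cartridge into the bay on top of the white pattern cutter: stand it in the bay and push it down all the way once, so that the push-push catch holds it down when you let go. Pushing it all the way down a second time would pop it up again, so leave it caught and upright, with the hand clear.

Things in the scene. Friction and masses are not known exactly. Their poses are not given: they have to be found in the camera images.
- orange_mid (a point): Centre of the loose orange cartridge: an upright block 26 mm thick (its x) by 54 mm wide (its y) by 100 mm tall (its z, up), about 100 g, dark ribs round its upper part (grip it there: the bay swallows the rest), white label below; either way round is the same. It starts standing on the work surface. A blue and a green cartridge of the same shape (not wanted) stand nearby, 60 mm or more apart.
- bay (a point): Centre of the bay opening, at the level of the cutter's deck. A grey funnel, 72 mm (x) by 104 mm (y) at the deck, narrows at 45 degrees over 12 mm to a straight shaft 48 mm (x) by 80 mm (y). The cartridge goes in standing and loosely, thickness along this x, width along this y. On the tray when up it stands 55 mm proud of the deck; caught down 38 mm; at the bottom of the push 27 mm.
- tray (a joint): Red sprung tray in the shaft: how far it is pressed down, m. 0 = up (start), 45 mm below the deck; 0.028 = bottom stop. The spring resists with 6 N (top) to 9 N (bottom). Let go after passing 0.026, it rises to about 0.018 and the catch holds it; let go earlier, it comes back up. Caught and pressed to the bottom again, it is released to 0.
- cutter: The fixed white pattern cutter with orange ends, its flat deck 95 mm above the work surface. Origin on the work surface straight below the bay's centre, z up, axes as the bay's. It is 160 mm deep (80 mm either side in x) and 290 mm long: from 85 mm towards -y to 205 mm towards +y.
Not all that is in view belongs to the job. Of the things that look like the part that bears orange_mid, the smallest one is meant.

How it is judged:
By the outcome, as a careful person would: the job done as asked, in the order asked, and still so for the second after the job is handed in, with the robot touching nothing.
It also fails if it takes over 46 s, if anything falls off the work surface, if the arm or the gripper's body presses on something with over 40 N, if the wrist force passes 120 N, or if a joint passes its speed limit or range.

### The arm

A 7-joint arm with a two-finger parallel gripper is mounted at the origin on the work surface. World frame = base frame: x ahead of the robot, y to its left, z up, the work surface at z = 0. Lengths are in m, angles in rad, forces in N, time in s.
With the tool pointing down it reaches from about 0.425 to 0.825 m from the base axis. Payload 3.6 kg.
Tool frame: the origin (TCP) lies between the finger pads; the fingertips stand 14 mm ahead of it and the grasp point (between the pads) lies 5 mm behind it; z points along the fingers, y is the line along which they close (so a half turn about z gives the same grasp; the last joint's range is limited). The gripper opens to 93 mm and grips with 3 to 60 N. Pads are 15 mm wide; open, the fingers measure 128 mm over their backs; the gripper's body (75 mm by 188 mm) begins 65 mm behind the grasp point.
Start: joints at [-0.026, 0.615, -0.013, 1.423, 0.008, 1.103, -0.04], TCP at [0.65, 0, 0.233] pointing down, gripper open.
Joint ranges: [-3.12, 3.12], [-0.3, 2.06], [-1.34, 1.32], [0.26, 2.42], [-1.36, 4.5], [0.01, 1.98], [-2.84, 2.84]. Speed limits (rad/s): [2.79, 2.79, 3.14, 3.14, 3.14, 3.14, 3.14].

### API

Orientations are given as a rotation vector (axis times angle).
In Python, from cell import bot, optics gives the robot as it stands.
- The arm moves only by the tool play_rows, never from a script. Its argument "targets" is a list of rows, each an object of numbers: "tx", "ty", "tz": the shift along the world's x, y, z in mm; "rx", "ry", "rz": the turn, a rotation vector about the world's x, y, z in degrees. In form: [{"tx": .., "ty": .., "tz": .., "rx": .., "ry": .., "rz": ..}, ...]. A call has 1 to 12 rows; each row is the pose to reach, as a shift and turn from the pose commanded when the call began; what a row does not reach only later rows make up. A row lasts 1/8 s, in which the tool goes at most 62.5 mm and 10.7 degrees, less where a joint would pass 70% of its speed; a pose out of reach is approached as far as the arm can. A call with a gripper value outside its range is refused whole. "fingers" is the gripper's target within -1 to 1 (shut at 1, half-way at 0, fully open at -1), set as the call begins (left out, the last holds). The fingers move at their own pace and stop on an object; "grip_force" is the grip in N (left out, the last holds). Time passes only in rows, so rows that repeat a pose let the fingers close. It gives the time, the measured TCP pose, the force, the opening and the grip force at its end, in the units of the state.
- bot.state(): the state, without advancing time (a new reading comes with each control period).
- optics.capture(name): name is "scene" or "side" or "wrist"; returns a dict with "color" (420x560x3 uint8, blue, green, red), "camera_matrix" (3x3 intrinsics, pixels), "rvec" (rotation vector, rad) and "tvec" (3), from world to camera coordinates, as OpenCV has them. Camera axes: x right, y down, z forward; pixel columns grow to the right and rows downward; lengths in m; the calibration is good to about 2 mm. The wrist camera is an equidistant fisheye: a pixel r from the principal point sees the ray r / f radians off the axis. A picture is of the moment at which its call begins. There is no depth.
- bot.close_job(): hands the job in; it is judged then, once.
The state is a dict: "time_s": time; "joint_pos": joint angles; "dq": joint speeds; "joint_torque": joint torques, N m; "eef_pos": TCP position; "ee_rot": TCP orientation; "ft_force": force on the tool from outside, world axes, zero at the start; "moment": the same for the moment, N m; "gripper_width": finger opening in m; "grasp_force": force on a finger pad.
Only numpy, scipy, OpenCV 4.12 (cv2) and the standard library are available. Lean on these libraries where they do the work, as an engineer would, in place of code of your own. Each camera call takes 0.05 s, during which the arm holds its last target. There are 200 camera calls.

## Working session

There is one attempt and no reset: what is moved stays moved. The work goes in short steps, Python scripts to look and compute and a tool call to move; the robot and the scene stay as the last step left them, time stands still between calls to the robot, and variables do not carry over. Pictures are saved under pics/ and viewed, at most 10 in all, crops included, and the job is handed in when it is done.

Besides the shell and the picture viewer there is one more tool, called after "Call:" by a JSON object that holds its "method" and its "body", one argument or row to a line. play_rows: Moves the arm, as the interface text tells. Its arguments: {"type":"object","properties":{"targets":{"type":"array"},"fingers":{"type":"number"},"grip_force":{"type":"number"}},"required":["targets"]}

```bash
mkdir -p pics; cat > h.py <<'E'
import numpy as np, cv2
from cell import bot, optics
def cap(n,f=None):
    c=optics.capture(n)
    if f: cv2.imwrite('pics/'+f,c['color'])
    return c
def ray(c,uv,fish=False):
    K=np.array(c['camera_matrix']);R=cv2.Rodrigues(np.array(c['rvec'],float))[0];t=np.array(c['tvec'],float).ravel()
    x=(uv[0]-K[0,2])/K[0,0];y=(uv[1]-K[1,2])/K[1,1]
    if fish:
        r=np.hypot(x,y); s=np.sin(r)/r if r>1e-9 else 1; d=np.array([x*s,y*s,np.cos(r)])
    else: d=np.array([x,y,1.])
    return -R.T@t,R.T@d
def onz(c,uv,z,fish=False):
    o,d=ray(c,uv,fish); return o+d*(z-o[2])/d[2]
E
python3 - <<'E'
from h import *
a=cap('scene')['color'];b=cap('side')['color'];w=cap('wrist')['color']
cv2.imwrite('pics/a.png',cv2.resize(np.hstack([a,b]),(800,300)))
cv2.imwrite('pics/a1.png',a);cv2.imwrite('pics/b1.png',b);cv2.imwrite('pics/w1.png',w)
print(bot.state())
E
```

```text
{'time_s': 0.15, 'joint_pos': array([-0.02648095,  0.61568988, -0.01260478,  1.42451953,  0.00806153,
        1.10341829, -0.04042928]), 'dq': array([ 0.00137918, -0.00125096,  0.00055458, -0.00424129, -0.0017783 ,
       -0.00169236,  0.00050124]), 'joint_torque': array([ 1.13936116e-03, -4.59350109e+01,  2.09416850e-01, -1.65943640e+01,
       -6.11101720e-02,  1.81601685e-02,  1.63591380e-04]), 'eef_pos': array([6.49418062e-01, 6.63952805e-06, 2.31755701e-01]), 'ee_rot': array([-2.22045578e+00, -2.22043048e+00,  2.19459473e-03]), 'ft_force': array([0.54362992, 0.77089855, 0.45933207]), 'moment': array([ 0.00476918,  0.02249726, -0.04767126]), 'grasp_force': 0.0, 'gripper_width': 0.0930477628730602}
```

View pics/a1.png

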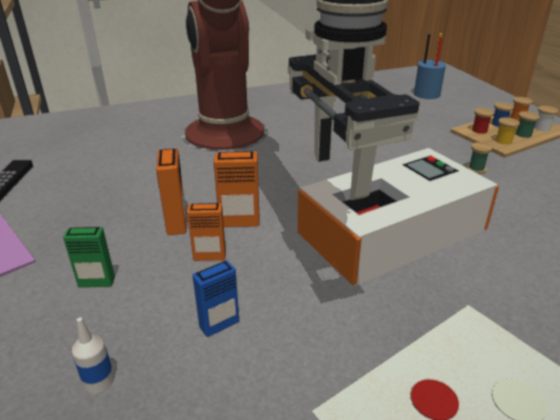

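View pics/b1.png

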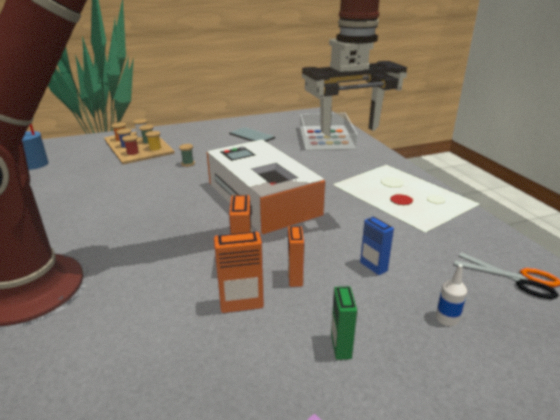

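Orange candidates: scene (171,190), a tall narrow-looking one; scene (238,190), a big one; and scene (208,232), which is side (296,257). The last is the smallest and matches the green and blue ones in size. I'll confirm it in an enlarged crop.

```bash
python3 - <<'E'
from h import *
a=cap('scene');b=cap('side')
ca=cv2.resize(a['color'][140:340,60:280],None,fx=2.6,fy=2.9,interpolation=3)[:600,:400*2]
def crop(c,x0,y0,w,h,s):return cv2.resize(c['color'][y0:y0+h,x0:x0+w],None,fx=s,fy=s,interpolation=3)
p=np.hstack([crop(a,150,140,120,150,3.3),crop(b,200,180,120,150,3.3)])
cv2.imwrite('pics/c.png',p);print(p.shape)
p=np.hstack([crop(a,290,140,210,140,1.9),crop(b,200,120,140,140*1,1.9)]);p=np.hstack([crop(a,290,140,120,130,3.3),crop(b,205,135,120,130,3.3)])
cv2.imwrite('pics/d.png',p)
for n,c in(('a',a),('b',b)):
    o,_=ray(c,(280,210));print(n,o.round(3))
    h=cv2.cvtColor(c['color'],cv2.COLOR_BGR2HSV);m=cv2.inRange(h,(5,150,60),(16,255,255))
    N,_,s,_=cv2.connectedComponentsWithStats(m)
    for r in s[1:]:
        if r[4]>100: print(n,r)
E
```

```text
(495, 792, 3)
a [ 1.13  -0.244  0.524]
a [511 104  17  17 157]
a [ 157  149   29   86 1684]
a [ 187  152   72  108 3634]
a [ 298  190   63   95 2882]
b [ 0.231 -0.758  0.523]
b [ 11   9  27  29 143]
b [  0  20  25  31 184]
b [436 141  26  13 131]
b [ 460  148  100   62 1048]
b [ 261  181   63  105 2858]
b [ 214  196   49  116 3025]
b [520 268  40  20 349]
```

View pics/c.png

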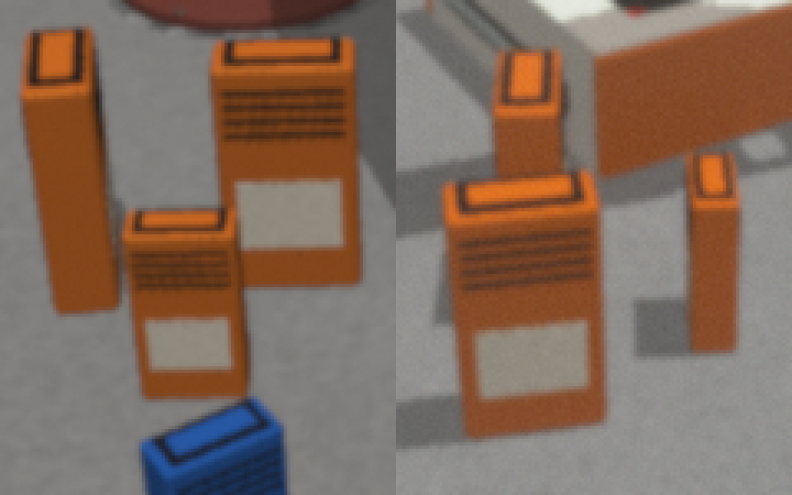

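View pics/d.png

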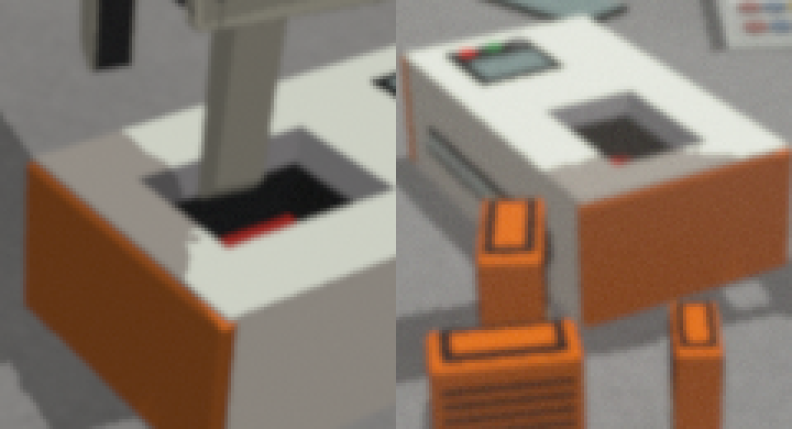

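The crop confirms it: the front small one at scene crop (180,300), i.e. (205,231), and at side crop (712,250), is clearly the smallest. The second crop shows the bay's funnel corners clearly in the scene view.

```bash
python3 - <<'E'
from h import *
a=cap('scene');b=cap('side')
S=3.3
def pts(c,l,x0,y0,z):
    P=np.array([onz(c,(x/S+x0,y/S+y0),z) for x,y in l])[:,:2]*1000
    print(P.round(0).tolist(),'mean',P.mean(0).round(1),'len',[round(float(np.linalg.norm(P[i]-P[i-1]))) for i in range(len(P))],'ang',[round(float(np.degrees(np.arctan2(*(P[i]-P[i-1])[::-1])))) for i in range(len(P))])
pts(a,[(130,208),(233,207),(238,235),(123,238)],150,140,.1)
pts(b,[(294,153),(339,153),(342,208),(292,208)],200,180,.1)
pts(a,[(140,180),(305,127),(393,187),(225,247)],290,140,.095)
pts(b,[(152,110),(236,92),(309,140)],205,135,.095)
pts(a,[(28,160),(235,322)],290,140,.095)
pts(b,[(184,207),(394,150)],205,135,.095)
for z,p in((.1,[(215,40),(352,40),(357,70),(212,75)]),(.1,[(28,30),(90,28),(92,90),(22,98)])): pts(a,p,150,140,.15)
E
```

```text
[[461.0, -164.0], [477.0, -117.0], [501.0, -121.0], [486.0, -172.0]] mean [ 481.1 -143.5] len [26, 50, 25, 54] ang [162, 71, -8, -107]
[[476.0, -118.0], [499.0, -126.0], [480.0, -177.0], [456.0, -168.0]] mean [ 477.7 -147.2] len [54, 25, 54, 26] ang [68, -20, -111, 160]
[[506.0, 63.0], [487.0, 166.0], [554.0, 177.0], [573.0, 76.0]] mean [530.1 120.4] len [68, 104, 68, 103] ang [-169, 101, 10, -79]
[[487.0, 164.0], [554.0, 173.0], [573.0, 79.0]] mean [538.1 138.7] len [121, 67, 97] ang [135, 8, -78]
[[470.0, 18.0], [627.0, 54.0]] mean [548.4  35.8] len [162, 162] ang [-167, 13]
[[464.0, 16.0], [621.0, 44.0]] mean [542.5  29.8] len [160, 160] ang [-170, 10]
[[399.0, -104.0], [422.0, -39.0], [454.0, -46.0], [435.0, -114.0]] mean [427.3 -75.8] len [37, 69, 32, 70] ang [165, 70, -13, -106]
[[355.0, -192.0], [363.0, -162.0], [430.0, -172.0], [427.0, -204.0]] mean [ 393.7 -182.4] len [73, 32, 67, 33] ang [170, 74, -9, -96]
```

Call:
{"method": "play_rows", "body": {
  "targets": [
    {"tx": -50, "ty": -42, "tz": 0, "rx": 0, "ry": 0, "rz": -6},
    {"tx": -95, "ty": -82, "tz": 0, "rx": 0, "ry": 0, "rz": -12},
    {"tx": -140, "ty": -120, "tz": 0, "rx": 0, "ry": 0, "rz": -18},
    {"tx": -170, "ty": -145, "tz": -20, "rx": 0, "ry": 0, "rz": -20},
    {"tx": -170, "ty": -145, "tz": -40, "rx": 0, "ry": 0, "rz": -20},
    {"tx": -170, "ty": -145, "tz": -40, "rx": 0, "ry": 0, "rz": -20}
  ],
  "fingers": -0.4,
  "grip_force": 25
}}

```text
time_s: 1.1
eef_pos: [0.479, -0.1449, 0.1919]
ee_rot: [-2.572, -1.8, 0.002]
ft_force: [0.6, 0.4, 0.4]
gripper_width: 0.0649
grasp_force: 0.0
```

```bash
python3 - <<'E'
from h import *
c=cap('wrist','w2.png');s=bot.state();print(s['eef_pos'],s['ee_rot'],s['gripper_width'])
R=cv2.Rodrigues(np.array(c['rvec'],float))[0];t=np.array(c['tvec']).ravel();K=c['camera_matrix']
for P in([.479,-.145,.1],list(s['eef_pos'])):
    q=R@np.array(P)+t;th=np.arctan2(np.hypot(*q[:2]),q[2]);u=q[:2]/np.hypot(*q[:2])*th
    print(u*[K[0][0],K[1][1]]+[K[0][2],K[1][2]])
E
```

```text
[ 0.48010731 -0.14469012  0.19268819] [-2.57251616e+00 -1.80224433e+00  7.58470528e-05] 0.06492877378172508
[277.41319758 223.90258463]
[278.50562366 274.55563746]
```

View pics/w2.png

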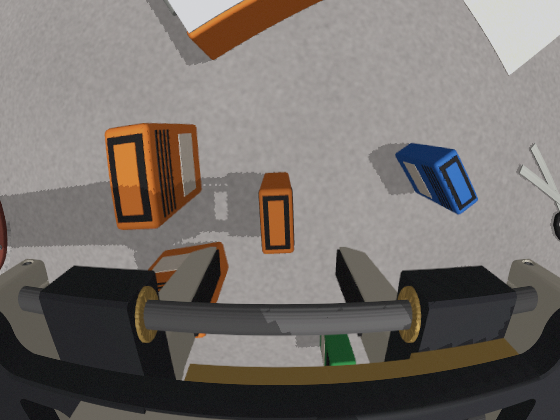

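The wrist picture shows the orange cartridge's top face centred at (277,221) against a predicted (277,224), square to the fingers. I'll descend and grip.

Call:
{"method": "play_rows", "body": {
  "targets": [
    {"tx": 1, "ty": 2, "tz": -40},
    {"tx": 1, "ty": 2, "tz": -80},
    {"tx": 1, "ty": 2, "tz": -105},
    {"tx": 1, "ty": 2, "tz": -105}
  ]
}}

```text
invalid input
```

Call:
{"method": "play_rows", "body": {
  "targets": [
    {"tz": 0},
    {"tz": 0},
    {"tz": 0},
    {"tz": 0},
    {"tz": 0}
  ],
  "fingers": 1,
  "grip_force": 30
}}

```text
invalid input
```

Call:
{"method": "play_rows", "body": {
  "targets": [
    {"tz": 40},
    {"tz": 90},
    {"tz": 140},
    {"tz": 140}
  ]
}}

```text
invalid input
```

All six numbers are needed in every row.

Call:
{"method": "play_rows", "body": {
  "targets": [
    {"tx": 0, "ty": 1, "tz": -40, "rx": 0, "ry": 0, "rz": 0},
    {"tx": 1, "ty": 2, "tz": -80, "rx": 0, "ry": 0, "rz": 0},
    {"tx": 1, "ty": 2, "tz": -105, "rx": 0, "ry": 0, "rz": 0},
    {"tx": 1, "ty": 2, "tz": -105, "rx": 0, "ry": 0, "rz": 0}
  ]
}}

```text
time_s: 1.65
eef_pos: [0.4811, -0.1422, 0.0868]
ee_rot: [-2.57, -1.803, 0.002]
ft_force: [-0.6, 0.0, 0.3]
gripper_width: 0.0651
grasp_force: 0.0
```

Call:
{"method": "play_rows", "body": {
  "targets": [
    {"tx": 0, "ty": 0, "tz": 0, "rx": 0, "ry": 0, "rz": 0},
    {"tx": 0, "ty": 0, "tz": 0, "rx": 0, "ry": 0, "rz": 0},
    {"tx": 0, "ty": 0, "tz": 0, "rx": 0, "ry": 0, "rz": 0},
    {"tx": 0, "ty": 0, "tz": 0, "rx": 0, "ry": 0, "rz": 0},
    {"tx": 0, "ty": 0, "tz": 0, "rx": 0, "ry": 0, "rz": 0}
  ],
  "fingers": 1,
  "grip_force": 30
}}

```text
time_s: 2.28
eef_pos: [0.4811, -0.1431, 0.088]
ee_rot: [2.573, 1.802, 0.001]
ft_force: [-0.3, 0.1, 1.6]
gripper_width: 0.026
grasp_force: 29.6
```

Call:
{"method": "play_rows", "body": {
  "targets": [
    {"tx": 0, "ty": 0, "tz": 50, "rx": 0, "ry": 0, "rz": 0},
    {"tx": 0, "ty": 0, "tz": 100, "rx": 0, "ry": 0, "rz": 0},
    {"tx": 0, "ty": 0, "tz": 145, "rx": 0, "ry": 0, "rz": 0},
    {"tx": 10, "ty": 50, "tz": 145, "rx": 0, "ry": 0, "rz": 6},
    {"tx": 19, "ty": 105, "tz": 145, "rx": 0, "ry": 0, "rz": 13},
    {"tx": 29, "ty": 160, "tz": 145, "rx": 0, "ry": 0, "rz": 20},
    {"tx": 39, "ty": 215, "tz": 145, "rx": 0, "ry": 0, "rz": 27},
    {"tx": 49, "ty": 263, "tz": 145, "rx": 0, "ry": 0, "rz": 31},
    {"tx": 49, "ty": 263, "tz": 145, "rx": 0, "ry": 0, "rz": 31},
    {"tx": 49, "ty": 263, "tz": 145, "rx": 0, "ry": 0, "rz": 31}
  ]
}}

```text
time_s: 3.52
eef_pos: [0.5296, 0.119, 0.2322]
ee_rot: [-1.999, -2.423, 0.003]
ft_force: [-0.0, -0.4, -0.8]
gripper_width: 0.026
grasp_force: 29.6
```

```bash
python3 - <<'E'
from h import *
c=cap('wrist');a=cap('scene');b=cap('side')
cr=lambda c,x0,y0,w,h,s:cv2.resize(c['color'][y0:y0+h,x0:x0+w],None,fx=s,fy=s,interpolation=3)
cv2.imwrite('pics/e.png',np.hstack([cr(a,290,60,160,200,2.5),cr(b,200,40,160,200,2.5)]))
cv2.imwrite('pics/w3.png',c['color'])
E
```

```text
(no output)
```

View pics/e.png

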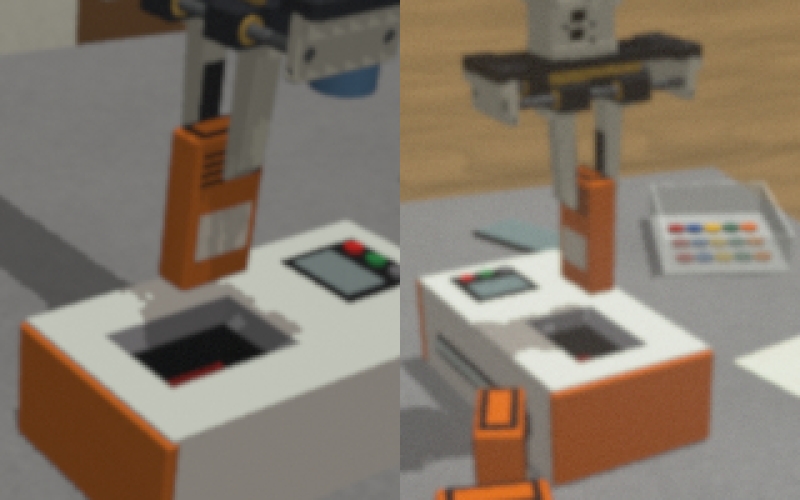

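View pics/w3.png

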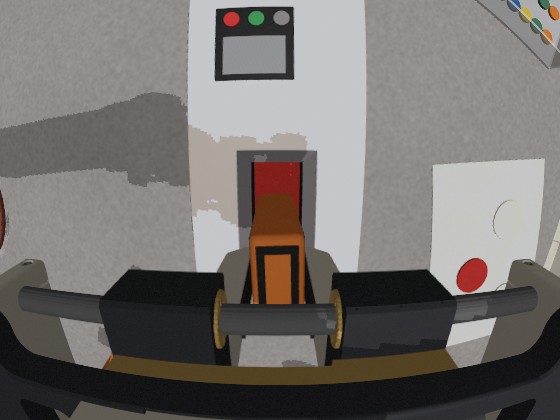

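The cartridge hangs upright over the bay and is in line with it: funnel centre column about 277 and cartridge about 278 in the wrist view. I'll lower it to just above the tray.

Call:
{"method": "play_rows", "body": {
  "targets": [
    {"tx": 0, "ty": 1, "tz": -25, "rx": 0, "ry": 0, "rz": 0},
    {"tx": 0, "ty": 1, "tz": -50, "rx": 0, "ry": 0, "rz": 0},
    {"tx": 0, "ty": 1, "tz": -75, "rx": 0, "ry": 0, "rz": 0},
    {"tx": 0, "ty": 1, "tz": -90, "rx": 0, "ry": 0, "rz": 0},
    {"tx": 0, "ty": 1, "tz": -90, "rx": 0, "ry": 0, "rz": 0}
  ]
}}

```text
time_s: 4.3
eef_pos: [0.5295, 0.1201, 0.1419]
ee_rot: [-1.999, -2.422, 0.003]
ft_force: [0.0, 0.1, -0.3]
gripper_width: 0.0265
grasp_force: 29.6
```

Call:
{"method": "play_rows", "body": {
  "targets": [
    {"tx": 0, "ty": 0, "tz": -8, "rx": 0, "ry": 0, "rz": 0},
    {"tx": 0, "ty": 0, "tz": -14, "rx": 0, "ry": 0, "rz": 0},
    {"tx": 0, "ty": 0, "tz": -20, "rx": 0, "ry": 0, "rz": 0},
    {"tx": 0, "ty": 0, "tz": -20, "rx": 0, "ry": 0, "rz": 0}
  ]
}}

```text
time_s: 4.8
eef_pos: [0.5313, 0.1211, 0.1244]
ee_rot: [1.997, 2.422, 0.004]
ft_force: [-2.5, -0.4, 6.5]
gripper_width: 0.0257
grasp_force: 29.6
```

Call:
{"method": "play_rows", "body": {
  "targets": [
    {"tx": 0, "ty": 0, "tz": -5, "rx": 0, "ry": 0, "rz": 0},
    {"tx": 0, "ty": 0, "tz": -10, "rx": 0, "ry": 0, "rz": 0},
    {"tx": 0, "ty": 0, "tz": -14, "rx": 0, "ry": 0, "rz": 0},
    {"tx": 0, "ty": 0, "tz": -14, "rx": 0, "ry": 0, "rz": 0}
  ]
}}

```text
time_s: 5.3
eef_pos: [0.5313, 0.1211, 0.1107]
ee_rot: [1.997, 2.422, 0.004]
ft_force: [-1.2, -1.3, 7.9]
gripper_width: 0.0261
grasp_force: 29.7
```

Not at the stop yet (about 8 N), so I'll go on in small steps.

Call:
{"method": "play_rows", "body": {
  "targets": [
    {"tx": 0, "ty": 0, "tz": -1, "rx": 0, "ry": 0, "rz": 0},
    {"tx": 0, "ty": 0, "tz": -2, "rx": 0, "ry": 0, "rz": 0},
    {"tx": 0, "ty": 0, "tz": -3, "rx": 0, "ry": 0, "rz": 0},
    {"tx": 0, "ty": 0, "tz": -3, "rx": 0, "ry": 0, "rz": 0}
  ]
}}

```text
time_s: 5.8
eef_pos: [0.5315, 0.1212, 0.1097]
ee_rot: [1.997, 2.421, 0.005]
ft_force: [-4.3, -1.6, 19.1]
gripper_width: 0.0267
grasp_force: 29.8
```

Call:
{"method": "play_rows", "body": {
  "targets": [
    {"tx": 0, "ty": 0, "tz": 4, "rx": 0, "ry": 0, "rz": 0},
    {"tx": 0, "ty": 0, "tz": 8, "rx": 0, "ry": 0, "rz": 0},
    {"tx": 0, "ty": 0, "tz": 12, "rx": 0, "ry": 0, "rz": 0},
    {"tx": 0, "ty": 0, "tz": 14, "rx": 0, "ry": 0, "rz": 0},
    {"tx": 0, "ty": 0, "tz": 14, "rx": 0, "ry": 0, "rz": 0}
  ]
}}

```text
time_s: 6.42
eef_pos: [0.5311, 0.1211, 0.1207]
ee_rot: [1.997, 2.423, 0.004]
ft_force: [-0.6, -0.4, 6.0]
gripper_width: 0.0262
grasp_force: 29.6
```

Call:
{"method": "play_rows", "body": {
  "targets": [
    {"tx": 0, "ty": 0, "tz": 2, "rx": 0, "ry": 0, "rz": 0},
    {"tx": 0, "ty": 0, "tz": 3, "rx": 0, "ry": 0, "rz": 0},
    {"tx": 0, "ty": 0, "tz": 3, "rx": 0, "ry": 0, "rz": 0}
  ]
}}

```text
time_s: 6.8
eef_pos: [0.5295, 0.1211, 0.1222]
ee_rot: [-1.997, -2.424, 0.001]
ft_force: [-0.4, -0.5, -1.6]
gripper_width: 0.026
grasp_force: 29.6
```

```bash
python3 - <<'E'
from h import *
a=cap('scene');b=cap('side');s=bot.state();print(s['eef_pos'],s['ft_force'])
cr=lambda c,x0,y0,w,h,s:cv2.resize(c['color'][y0:y0+h,x0:x0+w],None,fx=s,fy=s,interpolation=3)
cv2.imwrite('pics/f.png',np.hstack([cr(a,310,110,100,120,4),cr(b,220,80,100,120,4)]))
E
```

```text
[0.52962938 0.12102642 0.12226198] [-0.12917983  0.23012049 -0.88716892]
```

View pics/f.png

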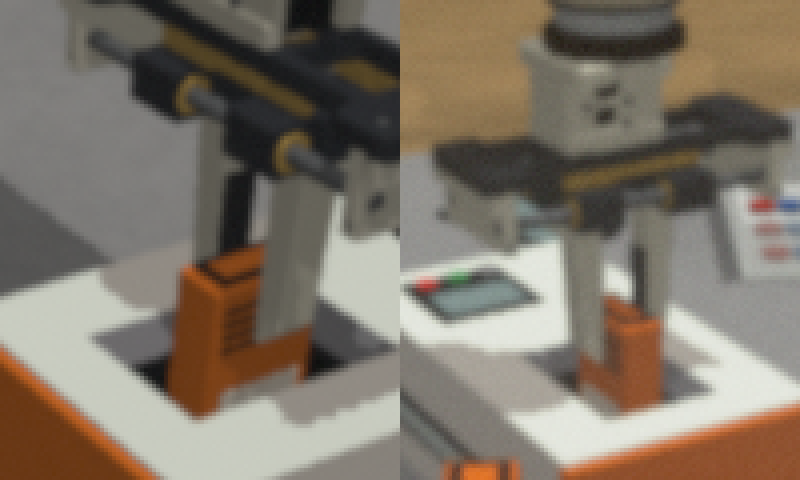

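The force dropped from a 6 N push to just the cartridge's weight, so the tray is caught about 11 mm above the stop. The picture shows the cartridge upright in the bay. I'll lower it 1 mm, release it and retreat straight up.

Call:
{"method": "play_rows", "body": {
  "targets": [
    {"tx": 0, "ty": 0, "tz": -1, "rx": 0, "ry": 0, "rz": 0},
    {"tx": 0, "ty": 0, "tz": -1, "rx": 0, "ry": 0, "rz": 0}
  ]
}}

```text
time_s: 7.15
eef_pos: [0.5298, 0.121, 0.1214]
ee_rot: [-1.998, -2.424, 0.001]
ft_force: [-0.3, 0.2, -0.5]
gripper_width: 0.0259
grasp_force: 29.6
```

Call:
{"method": "play_rows", "body": {
  "targets": [
    {"tx": 0, "ty": 0, "tz": 0, "rx": 0, "ry": 0, "rz": 0},
    {"tx": 0, "ty": 0, "tz": 0, "rx": 0, "ry": 0, "rz": 0},
    {"tx": 0, "ty": 0, "tz": 0, "rx": 0, "ry": 0, "rz": 0},
    {"tx": 0, "ty": 0, "tz": 0, "rx": 0, "ry": 0, "rz": 0},
    {"tx": 0, "ty": 0, "tz": 20, "rx": 0, "ry": 0, "rz": 0},
    {"tx": 0, "ty": 0, "tz": 60, "rx": 0, "ry": 0, "rz": 0},
    {"tx": 0, "ty": 0, "tz": 120, "rx": 0, "ry": 0, "rz": 0},
    {"tx": 0, "ty": 0, "tz": 120, "rx": 0, "ry": 0, "rz": 0}
  ],
  "fingers": -0.4
}}

```text
time_s: 8.15
eef_pos: [0.533, 0.1219, 0.2466]
ee_rot: [1.994, 2.419, 0.015]
ft_force: [0.4, -0.2, 0.2]
gripper_width: 0.0651
grasp_force: 0.0
```

```bash
python3 - <<'E'
from h import *
a=cap('scene');b=cap('side');s=bot.state();print(s['eef_pos'],s['ft_force'])
cr=lambda c,x0,y0,w,h,s:cv2.resize(c['color'][y0:y0+h,x0:x0+w],None,fx=s,fy=s,interpolation=3)
cv2.imwrite('pics/g.png',np.hstack([cr(a,310,110,100,120,4),cr(b,220,100,100,120,4)]))
# expected top-centre pixels for proud heights
for n,c in(('a',a),('b',b)):
  for p in(.027,.038,.055):
    print(n,p,[(cv2.projectPoints(np.array([[.53+dx*np.cos(.19),.121+dx*np.sin(.19),.095+p]]),c['rvec'],c['tvec'],c['camera_matrix'],None)[0].ravel()-([310,110] if n=='a' else [120,100]))*4 for dx in(0,)])
E
```

```text
[0.5298322  0.12093084 0.24192939] [-0.09341373  0.21800702  0.75230352]
a 0.027 [array([250.77282327, 284.73093841])]
a 0.038 [array([253.52458865, 260.74188784])]
a 0.055 [array([257.86128515, 222.93589163])]
b 0.027 [array([616.47712019, 248.0799628 ])]
b 0.038 [array([616.23329825, 230.06768897])]
b 0.055 [array([615.85112393, 201.8346731 ])]
```

View pics/g.png

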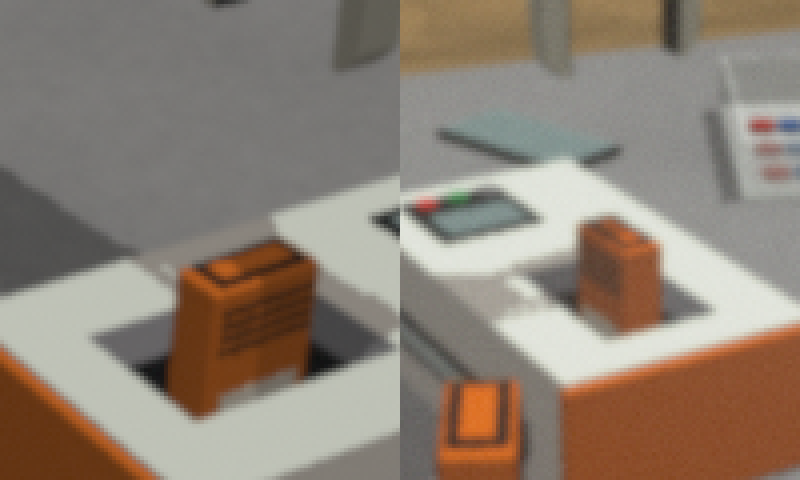

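The cartridge is upright with its top centre at about (248,263) in the left crop and (620,230) in the right. That matches the 38 mm caught height: predicted (254,261) and (616,230). The hand is clear, so I'm handing it in.

```bash
python3 -c "
from cell import bot
print(bot.close_job())"
```

```text
the job is handed in; nothing more can be done
None
```

The orange cartridge is standing upright in the bay, pushed down once and held by the catch at its 38 mm height, with the hand clear; the job was handed in at about 8 s of robot time.

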